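# Turn a sample carrier over on the warming plate and set its dial

### The job

With the spatula, turn the round metal carrier on the warming plate over so that it lies flat and wholly on the plate with its boss up, never touching it with the gripper or arm itself. Then lay the spatula flat on the bench, off the plate, and turn the dial of the controller behind the plate to its fourth click, counted clockwise from the off stop. Leave the things standing around where they are.

Things in the scene. Friction and masses are not known exactly. Their poses are not given: they have to be found in the camera images.
- plate: Fixed grey metal warming plate on the bench, 116 mm wide (its x), 300 mm long (its y), top face 12 mm above the bench. Along each long side a rail 6 mm wide stands 8 mm above the top, 104 mm clear between them; both short ends are open. Origin: centre of the underside, z up.
- carrier: Loose metal disc, 0.08-0.17 kg: flange 80 mm across, 6 thick, with a boss 40 mm across, 8 high, on one face. Starts boss down on the plate: flange overhangs 20 mm, 8 mm over the plate. Origin: centre of the boss's end face; z points into the flange (up at start, down when turned). Lifted at one edge it pivots on the far rim, falls over just past upright; centre then 88 mm further on.
- spatula_grip (a point): Centre of the spatula's wooden handle bar (115 long, 16 wide, 22 mm high); x along it to the blade, z up. Spatula 0.15 kg, lying on its blade, this point 50 mm above the bench. Blade: sheet 100 long, 60 wide, 2.5 mm thick, parallel to the handle, underside 50 mm below this point, reaching from 40 to 140 mm ahead of it; a cranked neck joins them.
- spatula_tip (a point): Middle of the spatula blade's front edge, half-way through its thickness: 140 mm ahead of and 48.75 mm below spatula_grip. Same axes as spatula_grip.
- dial_grip (a point): Point on the dial's upright axis at which to hold its bar, 80 mm above the bench. Bar 42 long (along this point's x, turning with the dial), 14 wide, 32 mm high, top 9 mm above this point; round skirt of radius 22 mm, its top 21 mm below. White line on the bar towards -x; white marks on the box at the clicks, the broad one is off.
- controller: Fixed grey box 80 x 110 mm, 45 mm high, behind the plate, with the dial on top. Origin: centre of the underside.
- dial (a joint): Dial angle, rad: 0 at the off stop, growing clockwise seen from above. It clicks into rest every 20 degrees (0.349): 0.349 is the first click, up to 2.094 (sixth, end stop). Starts at off, first or second. About 0.05 N m moves it over a click; let go, it settles into the nearest.
- parts_bin: Bystander, loose, leave alone: small open blue plastic bin 90 x 130 x 30 mm with flat metal blanks in it. Origin: centre of the underside.
- bottle: Bystander, loose, leave alone: amber bottle with black cap, diameter 44, 100 mm tall, standing. Origin: centre of the underside.
- jar: Bystander, loose, leave alone: white jar, diameter 50, 55 mm tall, standing. Origin: centre of the underside.
- tape: Bystander, loose, leave alone: grey roll, 64 mm across, 20 mm tall, lying flat. Origin: centre of the underside.
- adapter: Bystander, loose, leave alone: grey power adapter block 50 x 65 x 30 mm. Origin: centre of the underside.
- tag: Bystander, loose, leave alone: flat metal tag 50 x 90 x 5 mm. Origin: centre of the underside.
- tag2: Bystander, loose, leave alone: a second flat metal tag 50 x 90 x 5 mm. Origin: centre of the underside.
Mind the look-alikes: they are no part of the job. Of the things shaped like the part that bears spatula_grip, the bare steel one is meant. What is shaped like the carrier but yellow is not meant.

How it is judged:
On the way, in this order (a step that is already met when the one before it is completed fails the run):
1. the carrier lies turned over, boss up, on the plate (angle between carrier's own z axis and vertical above 3.02 rad and z of carrier in the frame of plate between 0.0235 and 0.0285 m and y of carrier in the frame of plate between -0.11 and 0.11 m and x of carrier in the frame of plate between -0.02 and 0.02 m), for 0.2 s.
2. the dial rests at its fourth click (value of joint dial between 1.286 and 1.506 rad), for 0.2 s.
At the end, for the whole second after the job is handed in: The carrier lies still and flat (within 7 degrees) on the plate top between the rails, boss up, its centre within 110 mm of the plate's middle lengthwise; the dial rests within 0.11 rad of its fourth click (1.396); the spatula lies flat on the bench (within 0.1 rad, its tip below 6 mm) (all of step 1 and all of step 2 and linear speed of carrier below 0.02 m/s and angle between spatula_grip's own z axis and vertical below 0.1 rad and height (world z) of spatula_tip below 0.006 m and height (world z) of spatula_grip below 0.06 m); the robot touches nothing.
It fails at once if the robot itself touches the carrier (contact force between carrier and the fingers above 0.5 N or contact force between carrier and the arm above 0.5 N).
It fails at once if a bystander is shifted more than 30 mm (distance of any of parts_bin, bottle, jar, tape, adapter, tag, tag2 from where it was at the start of the episode above 0.03 m).
It also fails if it takes over 72 s, if anything falls off the work surface, if the arm or the gripper's body presses on something with over 40 N, if the wrist force passes 120 N, or if a joint passes its speed limit or range.

### The arm

A 6-joint arm with a two-finger parallel gripper is mounted at the origin on the work surface. World frame = base frame: x ahead of the robot, y to its left, z up, the work surface at z = 0. Lengths are in m, angles in rad, forces in N, time in s.
With the tool pointing down it reaches from about 0.3 to 0.825 m from the base axis. Payload 5.4 kg.
Tool frame: the origin (TCP) lies midway between the tips of the shut fingers; the grasp point (between the pads) lies behind it (r.grasp_offset is the z of the grasp point in the tool frame, in m); z points along the fingers, y is the line along which they close (so a half turn about z gives the same grasp; the last joint's range is limited). The gripper opens to 92 mm and grips with 3 to 60 N. Pads are 20 mm wide; open, the fingers measure 128 mm over their backs; the gripper's body (75 mm by 189 mm) begins 69 mm behind the grasp point.
Start: joints at [0.966, 0.158, 1.597, -0, 1.386, -0.21], TCP at [0.221, 0.531, 0.215] pointing down, gripper open.
Joint ranges: [-2.91, 2.91], [-0.94, 2.29], [0.18, 2.7], [-1.29, 4.43], [0.17, 2.64], [-3, 3]. Speed limits (rad/s): [2.57, 2.57, 3.14, 3.14, 3.14, 3.14].

### API

Orientations are given as a unit quaternion [x, y, z, w].
In Python, from plant import r, grab_frame, get_calibration gives the robot as it stands.
- The arm moves only by the tool servo_tool, never from a script. Its arguments are lists of equal length, an entry for each row: "gripper": the closure, from -1 (fully open) to 1 (shut), so that 0 is half open; "offset": the shift along the tool's x, y, z normalised to -1 to 1, where 1 is 400 mm, a list of three; "turn": the turn, a rotation vector about the tool's x, y, z normalised to -1 to 1, where 1 is 90 degrees, a list of three. In form: {"gripper": [gripper, ...], "offset": [[x, y, z], ...], "turn": [[wx, wy, wz], ...]}. A call has 1 to 12 rows; each row is the pose to reach, as a shift and turn from the pose commanded when the call began, along the tool's axes at that moment; what a row does not reach only later rows make up. A row lasts 1/12 s, in which the tool goes at most 41.7 mm and 7.16 degrees, less where a joint would pass 70% of its speed; a pose out of reach is approached as far as the arm can. A call with a number of a shift or a turn outside -1 to 1 is refused whole. A call with a gripper value outside its range is refused whole. The fingers move at their own pace and stop on an object; "grip_force" is the grip in N (left out, the last holds). Time passes only in rows, so rows that repeat a pose let the fingers close. It gives the time, the measured TCP pose, the force, the opening and the grip force at its end, in the units of the state.
- r.get_state(): the state, without advancing time (a new reading comes with each control period).
- grab_frame(name): name is "scene" or "top"; returns (picture, depth): 480x640x3 uint8, red, green, blue; 480x640 float32, m along the optical axis (not along the pixel's ray), 0 where there is no reading.
- get_calibration(name): a dict with "fovy" (degrees; the focal length in pixels is half the picture's height over the tangent of half this angle, whatever the lens; pixels are square), "cx", "cy" (the principal point, pixels), "k1" (the pictures are not rectified: a ray, as slopes to the right and down, at radius r is drawn at 1 + k1 r^2 times it, then the intrinsics apply), "position" and "rotation" of the camera in the world. Camera axes: x right, y up, looking along -z (the intrinsics and any distortion apply to the point x, -y, -z); pixel columns grow to the right and rows downward; lengths in m; the calibration is good to about 2 mm. A picture is of the moment at which its call begins. get_calibration takes no time and is no camera call.
- r.sign_off(): hands the job in; it is judged then, once.
The state is a dict: "time_s": time; "q": joint angles; "qd": joint speeds; "joint_torque": joint torques, N m; "position": TCP position; "tool_rot": TCP orientation; "force": force on the tool from outside, world axes, zero at the start; "wrist_torque": the same for the moment, N m; "gripper_width": finger opening in m; "grip_force": force on a finger pad.
Only numpy, scipy, OpenCV 4.12 (cv2) and the standard library are available. Lean on these libraries where they do the work, as an engineer would, in place of code of your own. Each camera call takes 0.05 s, during which the arm holds its last target. There are 200 camera calls.

## Working session

There is one attempt and no reset: what is moved stays moved. The work goes in short steps, Python scripts to look and compute and a tool call to move; the robot and the scene stay as the last step left them, time stands still between calls to the robot, and variables do not carry over. Pictures are saved under pics/ and viewed, at most 10 in all, crops included, and the job is handed in when it is done.

Besides the shell and the picture viewer there is one more tool, called after ">>>" by a JSON object that holds its "op" and its "data". servo_tool: Moves the arm, as the interface text tells. Its arguments: {"type":"object","properties":{"gripper":{"type":"array"},"offset":{"type":"array"},"turn":{"type":"array"},"grip_force":{"type":"number"}},"required":["gripper","offset","turn"]}

```bash
mkdir -p pics; cat > h.py <<'E'
import numpy as np, cv2
from plant import r, grab_frame, get_calibration
def cal(n):
    c=get_calibration(n); f=240/np.tan(np.radians(c["fovy"])/2)
    R=np.array(c["rotation"],float)
    if R.size==4:
        from scipy.spatial.transform import Rotation as Ro; R=Ro.from_quat(R.ravel()).as_matrix()
    return c,f,R.reshape(3,3),np.array(c["position"])
def rays(n,u,v):
    c,f,R,p=cal(n)
    K=np.array([[f,0,c["cx"]],[0,f,c["cy"]],[0,0,1]])
    pts=np.stack([np.ravel(u),np.ravel(v)],-1).astype(float).reshape(-1,1,2)
    x=cv2.undistortPoints(pts,K,np.array([c["k1"],0,0,0,0.]),None,None,None).reshape(-1,2)
    d=np.stack([x[:,0],-x[:,1],-np.ones(len(x))],-1)
    return d@R.T,p
def at_z(n,u,v,z):
    d,p=rays(n,u,v); z=np.broadcast_to(z,len(d)); return p+d*((z-p[2])/d[:,2])[:,None]
def cloud(n,dep):
    v,u=np.mgrid[:480,:640]; d,p=rays(n,u,v)
    return (p+d*dep.reshape(-1,1)).reshape(480,640,3)
def snap(n,name=None):
    im,d=grab_frame(n)
    if name: cv2.imwrite(f"pics/{name}.png",im[...,::-1])
    return im,d
def proj(n,P):
    c,f,R,p=cal(n); q=(np.atleast_2d(P)-p)@R; x=q[:,0]/-q[:,2]; y=-q[:,1]/-q[:,2]
    k=1+c["k1"]*(x*x+y*y); return np.stack([f*x*k+c["cx"],f*y*k+c["cy"]],-1)
E
python3 - <<'E'
from h import *
for n in("top","scene"):
    im,d=snap(n,n+"0"); np.save(n+"0.npy",d); print(get_calibration(n))
print(r.get_state(), r.grasp_offset)
E
```

```text
{'fovy': 44.8681206014236, 'cx': 319.54966314295723, 'cy': 236.22576456911406, 'k1': -0.16371341047050803, 'position': array([ 0.34656721, -0.00803514,  1.36996329]), 'rotation': array([-0.03142127,  0.01552543,  0.70858008, -0.70475948])}
{'fovy': 48.63686267595323, 'cx': 325.27102923498467, 'cy': 236.64521770363413, 'k1': 0.04967865484032441, 'position': array([ 0.95025806, -0.78008405,  0.83106309]), 'rotation': array([0.41933841, 0.12448158, 0.23329835, 0.86846503])}
{'time_s': 0.1, 'q': array([ 9.65893373e-01,  1.58965252e-01,  1.59806441e+00,  1.41566686e-06,
        1.38618520e+00, -2.10077897e-01]), 'qd': array([ 0.00046366, -0.00171898, -0.00333286,  0.00052369, -0.00102318,
        0.00122019]), 'joint_torque': array([ 4.98017448e-05, -3.86506498e+01, -3.22958779e+01,  7.03009567e-02,
        3.39512620e-02, -2.68791428e-05]), 'position': array([0.22086409, 0.53030284, 0.21375002]), 'tool_rot': array([ 1.96132837e-01,  9.80577000e-01, -7.44411994e-04, -3.22083782e-04]), 'force': array([-0.58066481, -0.48878693, -0.21135228]), 'wrist_torque': array([-0.00828037, -0.00650978,  0.04400976]), 'grip_force': 0.0, 'gripper_width': 0.09209469951990279} -0.0187
```

View pics/top0.png

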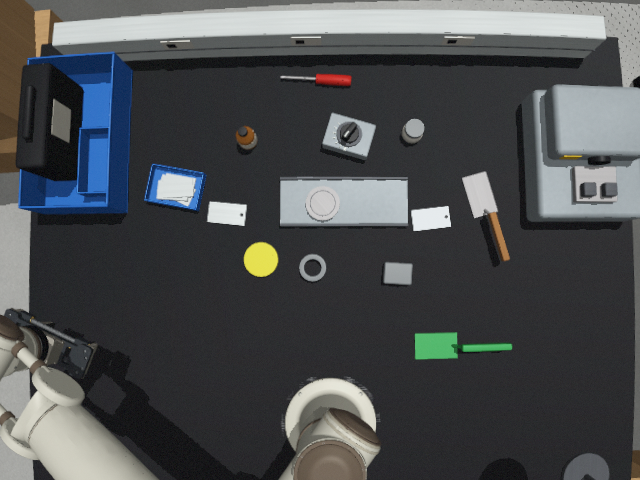

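View pics/scene0.png

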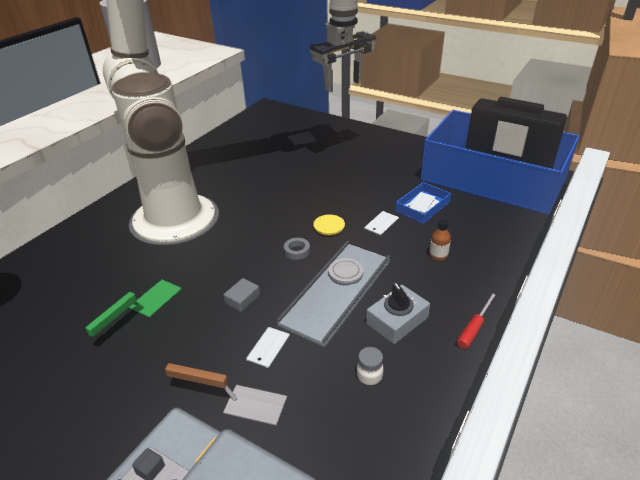

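The steel spatula with the wooden handle is at top (480,190)→(500,245); the green one at (437,346) is a look-alike. The silver carrier is on the plate at (322,203), while the yellow disc at (261,259) isn't meant. The dial is at (348,132). I'll measure these points and enlarge a crop to confirm.

```bash
python3 - <<'E'
from h import *
im=cv2.imread("pics/top0.png"); d=np.load("top0.npy"); C=cloud("top",d)
crop=im[100:275,265:520]; cv2.imwrite("pics/crop0.png",cv2.resize(crop,None,fx=3.1,fy=3.1,interpolation=cv2.INTER_CUBIC))
hsv=cv2.cvtColor(im,cv2.COLOR_BGR2HSV)
def region(m,u0,u1,v0,v1):
    k=np.zeros_like(m);k[v0:v1,u0:u1]=m[v0:v1,u0:u1];return k
def rect(mask,z,name):
    v,u=np.nonzero(mask); P=at_z("top",u,v,z)
    c,s,a=cv2.minAreaRect((P[:,:2]*1000).astype(np.float32)); print(name,len(u),np.round(c,1),np.round(s,1),round(a,1), "medz",np.round(np.median(C[mask][:,2]),4))
    return P
z=C[...,2]
h=region((hsv[...,1]>100)&((hsv[...,0]<25)),470,520,195,275); P=rect(h,.061,"handle")
b=region((hsv[...,2]>120)&(hsv[...,1]<60),455,500,165,222); rect(b,.0025,"blade")
pl=region((hsv[...,2]>75),270,412,170,232); rect(pl,.014,"plate")
ca=region((z>.022),290,360,180,225); rect(ca,.026,"carrier(z)")
v,u=np.nonzero(ca);print(np.median(z[ca]),np.round(z[195:212:4,310:336:5],3))
bx=region((z>.036)&(z<.052),315,385,105,165);rect(bx,.045,"box")
ba=region((z>.075),330,370,110,150);rect(ba,.089,"bar")
for n,(u,v) in dict(bin=(175,187),bottle=(245,135),jar=(413,130),tape=(313,268),adapter=(398,273),tag=(227,214),tag2=(431,218),plateC=(344,202),green=(437,346)).items(): print(n,np.round(C[v,u],3))
E
```

```text
handle 434 [ 430.8 -386.6] [113.8  20.7] 15.8 medz 0.0602
blade 1034 [ 535.8 -360. ] [101.1  61.3] 15.7 medz 0.0024
plate 6227 [520.9 -38.7] [308.4 116.2] 89.6 medz 0.0133
carrier(z) 889 [513.7  13.6] [148.6  98.4] 89.6 medz 0.0265
0.02653440928112527 [[0.029 0.028 0.022 0.026 0.027 0.025]
 [0.03  0.025 0.026 0.026 0.028 0.025]
 [0.033 0.024 0.029 0.02  0.027 0.027]
 [0.025 0.026 0.023 0.027 0.026 0.026]
 [0.027 0.027 0.026 0.025 0.023 0.018]]
box 1217 [670.2 -46.9] [110.3  80.7] 73.1 medz 0.0451
bar 130 [670.8 -53.4] [85.4 57.3] 13.5 medz 0.0885
bin [0.557 0.368 0.013]
bottle [0.661 0.187 0.093]
jar [ 0.678 -0.196  0.056]
tape [ 0.363  0.038 -0.002]
adapter [ 0.35  -0.159  0.028]
tag [0.492 0.243 0.001]
tag2 [ 0.479 -0.241  0.005]
plateC [ 0.518 -0.036  0.01 ]
green [ 0.178 -0.252  0.004]
```

View pics/crop0.png

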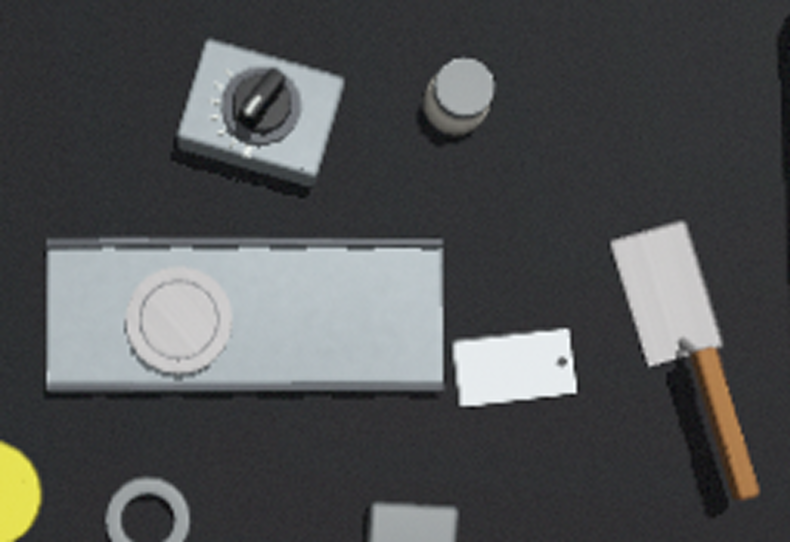

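Wooden-handled steel spatula confirmed, and the carrier and dial are clear. The handle-to-blade spacing (108 mm) disagrees with the stated 90 mm, so I'll check that and refine the carrier, plate and dial positions.

```bash
python3 - <<'E'
from h import *
im=cv2.imread("pics/top0.png"); d=np.load("top0.npy"); C=cloud("top",d)
a=np.radians(15.3); ax=np.array([np.cos(a),np.sin(a)]); n=np.array([-ax[1],ax[0]]); o=np.array([.4308,-.3866])
# height/colour profile along the handle axis
m=np.zeros((480,640),bool); m[160:275,455:520]=1
P=C[m]; s=(P[:,:2]-o)@ax; t=(P[:,:2]-o)@n
for lo in np.arange(-.08,.17,.01):
    k=(s>=lo)&(s<lo+.01)&(P[:,2]>.045); k2=(s>=lo)&(s<lo+.01)&(abs(P[:,2]-.0025)<.015)&(im[m][:,0]>110)
    print(round(lo,3),k.sum(),np.round(np.median(P[k][:,2]) if k.any() else 0,3),np.round([t[k].min(),t[k].max()] if k.any() else 0,3),'|',k2.sum(),np.round([t[k2].min(),t[k2].max()] if k2.any() else 0,3))
def W(u,v,z): return np.round(at_z("top",[265+u/3.1-.34],[100+v/3.1-.34],z)[0],4)
print("carrier",[W(126,320,.026),W(232,320,.026),W(179,267,.026),W(179,374,.026)])
print("plate cor",W(47,250,.012),W(443,250,.012),W(47,383,.012),W(443,383,.012),"railtop",W(47,239,.02),W(443,239,.02))
print("skirt",W(262,104,.059),"barends",W(277,74,.089),W(249,118,.089),"off",W(248,151,.045),"marks",[W(*p,.045) for p in((221,133),(215,118),(214,101),(220,85),(231,72))])
print("box",[W(*p,.045) for p in((207,40),(344,77),(314,178),(180,139))])
cv2.imwrite("pics/dial0.png",cv2.resize(im[105:165,315:385],None,fx=8,fy=8,interpolation=cv2.INTER_CUBIC))
E
```

```text
-0.08 0 0 0 | 0 0
-0.07 0 0 0 | 0 0
-0.06 22 0.06 [-0.01   0.005] | 0 0
-0.05 41 0.059 [-0.011  0.005] | 0 0
-0.04 37 0.061 [-0.01   0.006] | 0 0
-0.03 38 0.059 [-0.01   0.007] | 0 0
-0.02 39 0.06 [-0.012  0.007] | 0 0
-0.01 38 0.06 [-0.011  0.008] | 0 0
-0.0 40 0.06 [-0.01   0.008] | 0 0
0.01 66 0.063 [-0.01   0.387] | 0 0
0.02 39 0.06 [-0.011  0.007] | 0 0
0.03 36 0.061 [-0.01   0.007] | 0 0
0.04 33 0.06 [-0.009  0.006] | 0 0
0.05 26 0.06 [-0.009  0.005] | 15 [-0.031  0.027]
0.06 0 0 0 | 89 [-0.033  0.028]
0.07 0 0 0 | 106 [-0.033  0.028]
0.08 0 0 0 | 106 [-0.035  0.029]
0.09 0 0 0 | 108 [-0.033  0.029]
0.1 0 0 0 | 104 [-0.034  0.029]
0.11 0 0 0 | 103 [-0.034  0.029]
0.12 0 0 0 | 107 [-0.033  0.028]
0.13 0 0 0 | 107 [-0.035  0.028]
0.14 0 0 0 | 104 [-0.033  0.029]
0.15 0 0 0 | 97 [-0.032  0.028]
0.16 0 0 0 | 0 0
carrier [array([0.5141, 0.0548, 0.026 ]), array([ 0.5135, -0.0248,  0.026 ]), array([0.554 , 0.0148, 0.026 ]), array([0.473 , 0.0152, 0.026 ])]
plate cor [0.5702 0.1157 0.012 ] [ 0.568  -0.1862  0.012 ] [0.4682 0.1156 0.012 ] [ 0.4663 -0.1844  0.012 ] railtop [0.5773 0.115  0.02  ] [ 0.5752 -0.1853  0.02  ]
skirt [ 0.6707 -0.048   0.059 ] barends [ 0.6855 -0.0582  0.089 ] [ 0.653  -0.0375  0.089 ] off [ 0.6383 -0.0375  0.045 ] marks [array([ 0.6522, -0.0175,  0.045 ]), array([ 0.6637, -0.0131,  0.045 ]), array([ 0.6767, -0.0124,  0.045 ]), array([ 0.689, -0.017,  0.045]), array([ 0.699 , -0.0254,  0.045 ])]
box [array([ 0.7239, -0.0075,  0.045 ]), array([ 0.6946, -0.1102,  0.045 ]), array([ 0.6174, -0.0866,  0.045 ]), array([0.6479, 0.0132, 0.045 ])]
```

View pics/dial0.png

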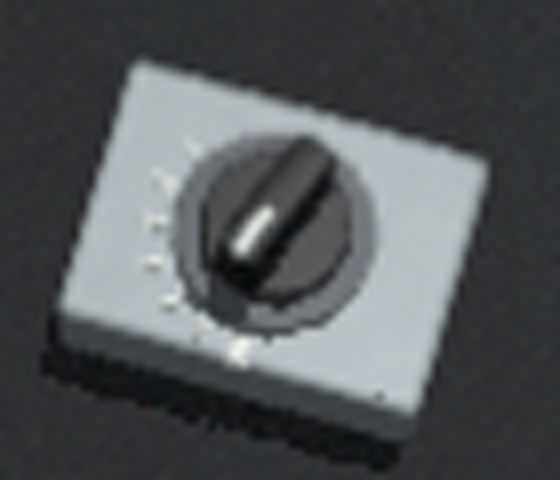

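Carrier centre is at (0.514, 0.015) with its top at 26 mm. The plate's middle is (0.518, -0.035), so the flip must go towards -y, with the blade coming in from the +y end. The dial axis is at (0.670, -0.048). The off mark is at 160°, the line at about 140° (first click), and the fourth click is at 80°.

The gripper will hold the spatula 140 mm behind its tip. Next is a small planner for the move numbers.

```bash
cat > plan.py <<'E'
from h import *
from scipy.spatial.transform import Rotation as Ro
def plan(pos,psi,pitch=None):
    """offset/turn for TCP world pos, tool-down with finger (tool y) direction psi deg"""
    s=r.get_state(); R0=Ro.from_quat(s["tool_rot"])
    c,n=np.cos(np.radians(psi)),np.sin(np.radians(psi))
    y=np.array([c,n,0]); z=np.array([0,0,-1]); x=np.cross(y,z)
    R1=Ro.from_matrix(np.stack([x,y,z],1))
    off=R0.inv().apply(np.array(pos)-s["position"])/.4
    print(np.round(off,4).tolist(), np.round((R0.inv()*R1).as_rotvec()/(np.pi/2),4).tolist())
E
python3 - <<'E'
from plan import *
plan([.45,.15,.25],80); plan([.449,-.384,.15],105.3)
E
```

```text
[-0.8944, -0.6574, -0.0899] [-0.001, -0.0003, -0.1402]
[-1.4057, -1.8903, 0.1619] [-0.0009, -0.0005, -0.4214]
```

>>> {"op": "servo_tool", "data": {"gripper": [-1, -1, -1, -1, -1, -1, -1, -1, -1, -1, -1, -1], "offset": [[-0.9, -0.66, -0.09], [-0.9, -0.66, -0.09], [-0.9, -0.66, -0.09], [-0.9, -0.66, -0.09], [-0.9, -0.66, -0.09], [-0.9, -0.66, -0.09], [-0.9, -0.66, -0.09], [-0.9, -0.66, -0.09], [-0.9, -0.66, -0.09], [-0.9, -0.66, -0.09], [-0.9, -0.66, -0.09], [-0.9, -0.66, -0.09]], "turn": [[0, 0, -0.14], [0, 0, -0.14], [0, 0, -0.14], [0, 0, -0.14], [0, 0, -0.14], [0, 0, -0.14], [0, 0, -0.14], [0, 0, -0.14], [0, 0, -0.14], [0, 0, -0.14], [0, 0, -0.14], [0, 0, -0.14]]}}

```text
time_s: 1.1
position: [0.4544, 0.1439, 0.2509]
tool_rot: [0.09, 0.996, -0.001, 0.001]
force: [-0.3, 0.4, 0.2]
gripper_width: 0.0919
grip_force: 0.0
```

```bash
python3 - <<'E'
from plan import *
plan([.449,-.384,.15],105.3);plan([.449,-.2,.2],105.3); print(r.get_state()["position"],r.get_state()["q"])
E
```

```text
[-0.2239, -1.3001, 0.2549] [-0.0014, 0.0009, -0.2853]
[-0.1413, -0.8479, 0.1289] [-0.0014, 0.0009, -0.2853]
[0.45443878 0.14387752 0.25085903] [ 0.05386778 -0.12723827  1.81436132 -0.00218511  1.45314778 -1.33555539]
```

>>> {"op": "servo_tool", "data": {"gripper": [-1, -1, -1, -1, -1, -1, -1, -1, -1, -1, -1], "offset": [[-0.15, -0.95, 0.13], [-0.15, -0.95, 0.13], [-0.15, -0.95, 0.13], [-0.15, -0.95, 0.13], [-0.15, -0.95, 0.13], [-0.15, -0.95, 0.13], [-0.15, -0.95, 0.13], [-0.15, -0.95, 0.13], [-0.15, -0.95, 0.13], [-0.15, -0.95, 0.13], [-0.15, -0.95, 0.13]], "turn": [[0, 0, -0.285], [0, 0, -0.285], [0, 0, -0.285], [0, 0, -0.285], [0, 0, -0.285], [0, 0, -0.285], [0, 0, -0.285], [0, 0, -0.285], [0, 0, -0.285], [0, 0, -0.285], [0, 0, -0.285]]}}

```text
time_s: 2.02
position: [0.4436, -0.2408, 0.1971]
tool_rot: [-0.133, 0.991, -0.0, -0.001]
force: [-0.2, -0.0, 0.3]
gripper_width: 0.092
grip_force: 0.0
```

```bash
python3 - <<'E'
from plan import *
plan([.449,-.384,.10],105.3);plan([.449,-.384,.0313],105.3); print(r.get_state()["position"],r.get_state()["q"])
E
```

```text
[0.0811, -0.3487, 0.243] [-0.0002, -0.0013, 0.0002]
[0.0808, -0.3487, 0.4148] [-0.0002, -0.0013, 0.0002]
[ 0.44364276 -0.24081881  0.19710611] [-7.35884216e-01 -9.98526147e-03  1.81016084e+00 -1.95048111e-03
  1.34232202e+00 -2.57351533e+00]
```

>>> {"op": "servo_tool", "data": {"gripper": [-1, -1, -1, -1, -1, -1, -1, -1, -1, -1, -1, -1], "offset": [[0.081, -0.349, 0.2], [0.081, -0.349, 0.2], [0.081, -0.349, 0.2], [0.081, -0.349, 0.2], [0.081, -0.349, 0.25], [0.081, -0.349, 0.3], [0.081, -0.349, 0.35], [0.081, -0.349, 0.39], [0.081, -0.349, 0.414], [0.081, -0.349, 0.414], [0.081, -0.349, 0.414], [0.081, -0.349, 0.414]], "turn": [[0, 0, 0], [0, 0, 0], [0, 0, 0], [0, 0, 0], [0, 0, 0], [0, 0, 0], [0, 0, 0], [0, 0, 0], [0, 0, 0], [0, 0, 0], [0, 0, 0], [0, 0, 0]]}}

```text
time_s: 3.02
position: [0.4522, -0.3795, 0.0343]
tool_rot: [-0.136, 0.991, -0.001, 0.001]
force: [-0.1, 0.9, 0.3]
gripper_width: 0.0919
grip_force: 0.0
```

```bash
python3 - <<'E'
from plan import *
plan([.449,-.384,.0313],105.3); print(r.get_state()["position"],r.get_state()["q"])
snap("scene","s1"); im=cv2.imread("pics/s1.png"); cv2.imwrite("pics/s1c.png",cv2.resize(im[280:460,80:350],None,fx=2.5,fy=2.5))
E
```

```text
[0.0106, -0.0086, 0.0075] [-0.0011, 0.0005, 0.0039]
[ 0.45216729 -0.3795336   0.03428314] [-9.02864128e-01  3.97318251e-01  1.68871018e+00  1.03492025e-04
  1.05361680e+00 -2.74694179e+00]
```

View pics/s1c.png

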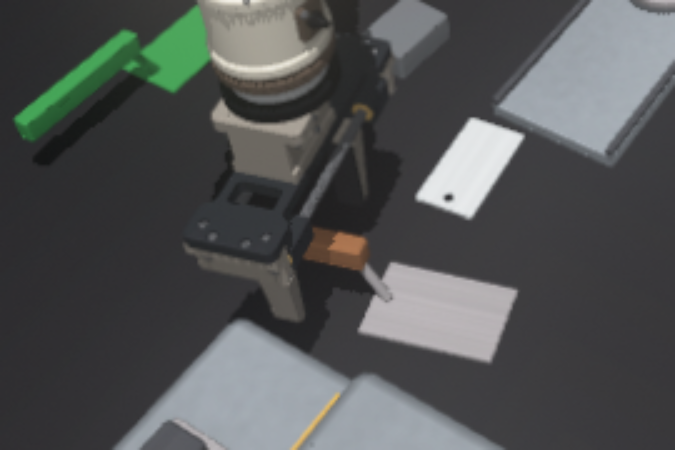

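The fingers straddle the wooden handle, with the blade ahead of them at crop (440,310). Now I close at 60 N.

>>> {"op": "servo_tool", "data": {"gripper": [-1, -1, 1, 1, 1, 1, 1, 1, 1, 1, 1, 1], "offset": [[0.005, -0.004, 0.004], [0.005, -0.004, 0.004], [0.005, -0.004, 0.004], [0.005, -0.004, 0.004], [0.005, -0.004, 0.004], [0.005, -0.004, 0.004], [0.005, -0.004, 0.004], [0.005, -0.004, 0.004], [0.005, -0.004, 0.004], [0.005, -0.004, 0.004], [0.005, -0.004, 0.004], [0.005, -0.004, 0.004]], "turn": [[0, 0, 0], [0, 0, 0], [0, 0, 0], [0, 0, 0], [0, 0, 0], [0, 0, 0], [0, 0, 0], [0, 0, 0], [0, 0, 0], [0, 0, 0], [0, 0, 0], [0, 0, 0]], "grip_force": 60}}

```text
time_s: 4.07
position: [0.4498, -0.3813, 0.0314]
tool_rot: [-0.136, 0.991, -0.0, 0.0]
force: [0.4, -0.2, -0.8]
gripper_width: 0.0276
grip_force: 0.0
```

```bash
python3 - <<'E'
from plan import *
s=r.get_state(); print(s["position"],s["tool_rot"],s["gripper_width"],s["grip_force"],s["force"])
plan([.449,-.384,.0313],105.3); plan([.42,-.28,.20],60)
E
```

```text
[ 0.44981871 -0.38132217  0.03141537] [-1.35964305e-01  9.90713736e-01 -2.08906336e-05  1.01026113e-05] 0.027639298124684717 0.0 [ 0.40854046 -0.15761474 -0.75091191]
[0.0038, -0.0059, 0.0003] [-0.0, 0.0, 0.0037]
[0.0035, 0.264, -0.4215] [-0.0, 0.0, 0.507]
```

>>> {"op": "servo_tool", "data": {"gripper": [1, 1, 1, 1, 1, 1, 1, 1, 1, 1, 1, 1], "offset": [[0, 0, 0], [0, 0, 0], [0, 0, 0], [0, 0, 0], [0, 0, 0], [0, 0, -0.05], [0, 0, -0.1], [0, 0, -0.2], [0, 0, -0.3], [0, 0, -0.4], [0, 0, -0.4], [0, 0, -0.4]], "turn": [[0, 0, 0], [0, 0, 0], [0, 0, 0], [0, 0, 0], [0, 0, 0], [0, 0, 0], [0, 0, 0], [0, 0, 0], [0, 0, 0], [0, 0, 0], [0, 0, 0], [0, 0, 0]]}}

```text
time_s: 5.07
position: [0.4509, -0.3827, 0.1945]
tool_rot: [-0.136, 0.991, -0.003, 0.001]
force: [-0.9, -0.3, -2.1]
gripper_width: 0.0152
grip_force: 59.9
```

```bash
python3 - <<'E'
from plan import *
s=r.get_state(); print(s["position"],s["q"],s["gripper_width"],s["grip_force"],s["force"],s["wrist_torque"])
plan([.45,-.1,.2],50); plan([.45,-.1,.2],15)
E
```

```text
[ 0.4509272  -0.38267196  0.19445401] [-9.07794321e-01  2.10754848e-01  1.57760061e+00 -1.00883484e-04
  1.34731411e+00 -2.75152909e+00] 0.015205730469305219 59.89146709442139 [-0.87738222 -0.29716737 -2.09616437] [0.03926448 0.10877319 0.00280952]
[-0.1883, 0.6811, -0.0172] [-0.0026, 0.003, 0.6182]
[-0.1883, 0.6811, -0.0172] [-0.0017, 0.0039, 1.0071]
```

>>> {"op": "servo_tool", "data": {"gripper": [1, 1, 1, 1, 1, 1, 1, 1, 1, 1, 1, 1], "offset": [[-0.19, 0.68, -0.02], [-0.19, 0.68, -0.02], [-0.19, 0.68, -0.02], [-0.19, 0.68, -0.02], [-0.19, 0.68, -0.02], [-0.19, 0.68, -0.02], [-0.19, 0.68, -0.02], [-0.19, 0.68, -0.02], [-0.19, 0.68, -0.02], [-0.19, 0.68, -0.02], [-0.19, 0.68, -0.02], [-0.19, 0.68, -0.02]], "turn": [[0, 0, 0.07], [0, 0, 0.14], [0, 0, 0.21], [0, 0, 0.28], [0, 0, 0.35], [0, 0, 0.42], [0, 0, 0.49], [0, 0, 0.56], [0, 0, 0.63], [0, 0, 0.7], [0, 0, 0.77], [0, 0, 0.84]]}}

```text
time_s: 6.07
position: [0.4482, -0.0979, 0.1968]
tool_rot: [0.502, 0.865, -0.0, -0.002]
force: [0.7, -0.4, -1.1]
gripper_width: 0.0154
grip_force: 59.9
```

```bash
python3 - <<'E'
from plan import *
s=r.get_state(); print(s["position"],s["q"],s["gripper_width"],s["grip_force"],s["force"],s["wrist_torque"])
plan([.516,.24,.15],0); plan([.514,.24,.13],0)
E
```

```text
[ 0.44824869 -0.09789186  0.19684745] [-4.79489932e-01 -1.33189415e-01  1.92703381e+00  1.15925312e-04
  1.35267792e+00 -9.98573476e-01] 0.015418962603200598 59.887683391571045 [ 0.72286392 -0.38892455 -1.14519457] [-0.01152458  0.07517338 -0.0440066 ]
[0.649, 0.5664, 0.1184] [-0.0023, -0.0022, 0.3304]
[0.6512, 0.5622, 0.1684] [-0.0023, -0.0022, 0.3304]
```

>>> {"op": "servo_tool", "data": {"gripper": [1, 1, 1, 1, 1, 1, 1, 1, 1, 1, 1, 1], "offset": [[0.65, 0.564, 0.12], [0.65, 0.564, 0.12], [0.65, 0.564, 0.12], [0.65, 0.564, 0.12], [0.65, 0.564, 0.12], [0.65, 0.564, 0.12], [0.65, 0.564, 0.12], [0.65, 0.564, 0.12], [0.65, 0.564, 0.12], [0.65, 0.564, 0.12], [0.65, 0.564, 0.12], [0.65, 0.564, 0.12]], "turn": [[0, 0, 0.05], [0, 0, 0.1], [0, 0, 0.15], [0, 0, 0.2], [0, 0, 0.25], [0, 0, 0.3], [0, 0, 0.33], [0, 0, 0.33], [0, 0, 0.33], [0, 0, 0.33], [0, 0, 0.33], [0, 0, 0.33]]}}

```text
time_s: 7.07
position: [0.5143, 0.2378, 0.1504]
tool_rot: [0.705, 0.709, -0.001, -0.0]
force: [-0.7, -0.2, -1.9]
gripper_width: 0.0155
grip_force: 59.9
```

```bash
python3 - <<'E'
from plan import *
s=r.get_state(); print(s["position"],s["q"],s["gripper_width"],s["wrist_torque"])
im,d=snap("top","t2"); C=cloud("top",d); 
g=im.astype(int); 
p=s["position"]; z=p[2]+.0187-.0475
# blade pixels : bright region ahead of tool (toward -y)
m=(abs(C[...,2]-z)<.012)&(C[...,1]<p[1]-.02)&(C[...,1]>p[1]-.19)&(abs(C[...,0]-p[0])<.06)
v,u=np.nonzero(m); P=at_z("top",u,v,z); c,sz,a=cv2.minAreaRect((P[:,:2]*1000).astype(np.float32)); print(len(u),c,sz,a,"z",z,np.median(C[m][:,2]),"tip y",np.percentile(P[:,1],[0,1,3]))
for q in range(4):
    k=(P[:,1]>P[:,1].min()+.025*q)&(P[:,1]<P[:,1].min()+.025*(q+1)); print(np.median(C[m][k][:,2]))
snap("scene","s2"); im=cv2.imread("pics/s2.png"); cv2.imwrite("pics/s2c.png",cv2.resize(im[120:360,240:520],None,fx=2.5,fy=2.5))
plan([.514,.195,.046],0)
E
```

```text
[0.51425855 0.23775011 0.15040791] [ 2.20157815e-01  1.95003294e-01  1.68601661e+00 -6.32417245e-04
  1.26274399e+00  2.15363339e-01] 0.015465963074977803 [0.04069969 0.00937885 0.02934017]
1286 (512.7482299804688, 149.18971252441406) (101.17948150634766, 59.2608757019043) 89.49935913085938 z 0.1216079140867685 0.12154910835113819 tip y [0.09872733 0.09875152 0.10092241]
0.12142349482068338
0.12150880325670399
0.12154883716331111
0.12187818778925097
[-0.1062, -0.0024, 0.2631] [-0.0003, 0.0003, 0.0025]
```

View pics/s2c.png

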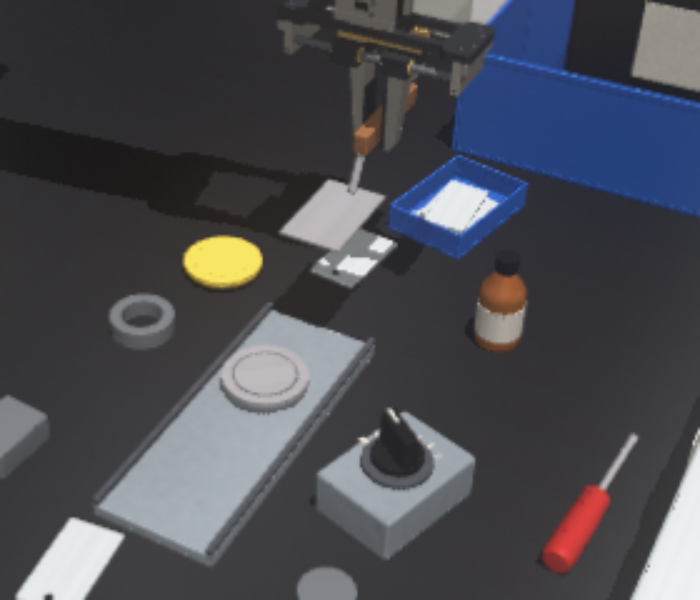

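The blade is level and square: tip at y≈0.099, 138 mm ahead of the TCP, centred at x=0.513. The carrier is untouched. I lower to just above the plate and slide in under the flange.

>>> {"op": "servo_tool", "data": {"gripper": [1, 1, 1, 1, 1, 1, 1, 1, 1, 1, 1, 1], "offset": [[-0.02, 0, 0.1], [-0.04, 0, 0.17], [-0.04, 0, 0.22], [-0.04, 0, 0.25], [-0.04, 0, 0.26], [-0.04, 0, 0.261], [-0.04, 0, 0.261], [-0.04, 0, 0.261], [-0.06, 0, 0.261], [-0.08, 0, 0.261], [-0.1, 0, 0.261], [-0.1, 0, 0.261]], "turn": [[0, 0, 0], [0, 0, 0], [0, 0, 0], [0, 0, 0], [0, 0, 0], [0, 0, 0], [0, 0, 0], [0, 0, 0], [0, 0, 0], [0, 0, 0], [0, 0, 0], [0, 0, 0]]}}

```text
time_s: 8.17
position: [0.5154, 0.1975, 0.0473]
tool_rot: [0.706, 0.709, -0.0, 0.0]
force: [-0.5, 0.4, -2.1]
gripper_width: 0.0156
grip_force: 59.9
```

```bash
python3 - <<'E'
from plan import *
s=r.get_state(); print(s["position"],s["gripper_width"],s["wrist_torque"],s["force"])
plan([.514,.176,.046],0)
im,d=snap("top","t3")
E
```

```text
[0.51543534 0.19746686 0.04731017] 0.015618335431715829 [ 0.00453745 -0.00206901  0.01443023] [-0.50867787  0.38193145 -2.0715787 ]
[-0.0536, -0.0038, 0.0033] [0.0002, 0.0004, 0.0028]
```

>>> {"op": "servo_tool", "data": {"gripper": [1, 1, 1, 1, 1, 1, 1, 1], "offset": [[-0.01, 0, 0], [-0.02, 0, 0], [-0.03, 0, 0], [-0.04, 0, 0], [-0.05, 0, 0], [-0.053, 0, 0], [-0.053, 0, 0], [-0.053, 0, 0]], "turn": [[0, 0, 0], [0, 0, 0], [0, 0, 0], [0, 0, 0], [0, 0, 0], [0, 0, 0], [0, 0, 0], [0, 0, 0]]}}

```text
time_s: 8.88
position: [0.5153, 0.1779, 0.047]
tool_rot: [0.705, 0.709, 0.0, -0.0]
force: [-0.7, 0.3, -0.9]
gripper_width: 0.0155
grip_force: 59.9
```

```bash
python3 - <<'E'
from plan import *
s=r.get_state(); print(s["position"],s["gripper_width"],s["wrist_torque"],s["force"])
im,d=snap("top","t4"); C=cloud("top",d)
m=np.zeros(d.shape,bool); 
m[170:235,280:410]=1
m&=(C[...,2]>.0205)&(C[...,2]<.04)&(C[...,1]<.06)&(abs(C[...,0]-.515)<.046)
n,l,st,ce=cv2.connectedComponentsWithStats(cv2.morphologyEx(m.astype(np.uint8),cv2.MORPH_OPEN,np.ones((3,3))))
i=1+np.argmax(st[1:,4]); v,u=np.nonzero(l==i); P=at_z("top",u,v,.026); print(len(u),cv2.minEnclosingCircle((P[:,:2]*1000).astype(np.float32)),P.mean(0))
cv2.imwrite("pics/t4c.png",cv2.resize(im[160:240,220:420,::-1],None,fx=4,fy=4,interpolation=cv2.INTER_CUBIC))
E
```

```text
[0.51529808 0.17788992 0.04702351] 0.015549396897906527 [ 0.08103745  0.00873336 -0.01762581] [-0.74974335  0.34457936 -0.93047749]
886 ((513.6729125976562, 15.604780197143555), 40.12929153442383) [0.5135433  0.01534828 0.026     ]
```

View pics/t4c.png

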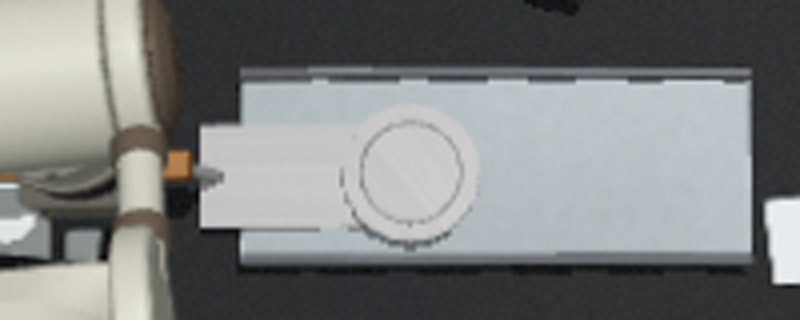

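The blade is under the flange and the carrier hasn't moved, with its centre at y=0.0155. Next I tip it in stages along the pivot arc, first to about 35°.

>>> {"op": "servo_tool", "data": {"gripper": [1, 1, 1, 1, 1, 1, 1, 1, 1, 1], "offset": [[-0.003, 0, -0.013], [-0.006, 0, -0.026], [-0.01, 0, -0.036], [-0.015, 0, -0.045], [-0.019, 0, -0.053], [-0.024, 0, -0.061], [-0.029, 0, -0.07], [-0.033, 0, -0.077], [-0.033, 0, -0.077], [-0.033, 0, -0.077]], "turn": [[0, 0, 0], [0, 0, 0], [0, 0, 0], [0, 0, 0], [0, 0, 0], [0, 0, 0], [0, 0, 0], [0, 0, 0], [0, 0, 0], [0, 0, 0]]}}

```text
time_s: 9.77
position: [0.5155, 0.1647, 0.078]
tool_rot: [0.705, 0.709, 0.0, 0.0]
force: [0.3, -0.8, -1.9]
gripper_width: 0.0154
grip_force: 59.9
```

```bash
cat > tilt.py <<'E'
from h import *
s=r.get_state(); print(s["position"],s["gripper_width"],s["wrist_torque"],s["force"])
im,d=snap("top"); C=cloud("top",d)
m=(C[...,2]>.018)&(C[...,2]<.12)&(C[...,1]<s["position"][1]-.1)&(C[...,1]>-.15)&(abs(C[...,0]-.515)<.046)
P=C[m]; print(len(P))
for y in np.arange(-.13,.08,.01):
    k=abs(P[:,1]-y)<.005
    if k.sum()>8: print(round(y,3),k.sum(),np.round(np.median(P[k][:,2]),4),np.round(np.percentile(P[k][:,0],[2,98]),3))
E
python3 tilt.py
```

```text
[0.51550923 0.16465204 0.07801696] 0.015387961771575157 [0.10421632 0.02716817 0.03036127] [ 0.27135048 -0.81378204 -1.93728986]
1189
-0.03 25 0.0206 [0.472 0.532]
-0.02 93 0.0247 [0.485 0.544]
-0.01 148 0.0319 [0.48  0.553]
-0.0 152 0.039 [0.475 0.552]
0.01 138 0.0456 [0.474 0.552]
0.02 152 0.0515 [0.478 0.548]
0.03 105 0.0571 [0.485 0.543]
0.04 105 0.0493 [0.486 0.543]
0.05 128 0.0494 [0.486 0.542]
0.06 110 0.0489 [0.484 0.543]
```

>>> {"op": "servo_tool", "data": {"gripper": [1, 1, 1, 1, 1, 1, 1, 1], "offset": [[-0.009, 0, -0.011], [-0.018, 0, -0.021], [-0.028, 0, -0.031], [-0.036, 0, -0.037], [-0.044, 0, -0.042], [-0.051, 0, -0.047], [-0.051, 0, -0.047], [-0.051, 0, -0.047]], "turn": [[0, 0, 0], [0, 0, 0], [0, 0, 0], [0, 0, 0], [0, 0, 0], [0, 0, 0], [0, 0, 0], [0, 0, 0]]}}

```text
time_s: 10.48
position: [0.5156, 0.1441, 0.0967]
tool_rot: [0.705, 0.709, 0.0, 0.0]
force: [-0.6, -0.1, -1.9]
gripper_width: 0.0157
grip_force: 59.9
```

```bash
python3 tilt.py
```

```text
[0.51557231 0.14413776 0.09674428] 0.01571958816517536 [ 0.09683987  0.08765045 -0.00256284] [-0.58253962 -0.08691704 -1.86136869]
978
-0.03 64 0.0241 [0.477 0.543]
-0.02 127 0.0369 [0.478 0.55 ]
-0.01 164 0.0538 [0.476 0.552]
-0.0 136 0.0692 [0.477 0.547]
0.01 105 0.0774 [0.486 0.542]
0.02 130 0.0677 [0.485 0.542]
0.03 108 0.0681 [0.484 0.542]
0.04 108 0.0677 [0.484 0.543]
```

>>> {"op": "servo_tool", "data": {"gripper": [1, 1, 1, 1, 1, 1, 1, 1, 1], "offset": [[-0.01, 0, -0.008], [-0.02, 0, -0.013], [-0.03, 0, -0.017], [-0.04, 0, -0.021], [-0.05, 0, -0.025], [-0.06, 0, -0.028], [-0.068, 0, -0.029], [-0.068, 0, -0.029], [-0.068, 0, -0.029]], "turn": [[0, 0, 0], [0, 0, 0], [0, 0, 0], [0, 0, 0], [0, 0, 0], [0, 0, 0], [0, 0, 0], [0, 0, 0], [0, 0, 0]]}}

```text
time_s: 11.28
position: [0.5156, 0.1169, 0.1082]
tool_rot: [0.705, 0.709, 0.0, -0.0]
force: [0.1, 0.0, -1.1]
gripper_width: 0.0156
grip_force: 59.9
```

```bash
python3 tilt.py
```

```text
[0.51562736 0.11691748 0.10822005] 0.015583887357998233 [0.06135604 0.06958402 0.03969323] [ 0.07104715  0.00203007 -1.12059223]
660
-0.03 127 0.0682 [0.476 0.551]
-0.02 115 0.0805 [0.483 0.544]
-0.01 138 0.0794 [0.484 0.543]
-0.0 109 0.0791 [0.484 0.542]
0.01 127 0.0795 [0.485 0.543]
```

>>> {"op": "servo_tool", "data": {"gripper": [1, 1, 1, 1, 1, 1, 1, 1, 1, 1, 1, 1], "offset": [[-0.008, 0, -0.001], [-0.016, 0, -0.001], [-0.024, 0, -0.001], [-0.032, 0, -0.001], [-0.04, 0, -0.001], [-0.048, 0, -0.001], [-0.056, 0, -0.001], [-0.064, 0, -0.001], [-0.064, 0, -0.001], [-0.064, 0, -0.001], [-0.064, 0, -0.001], [-0.064, 0, -0.001]], "turn": [[0, 0, 0], [0, 0, 0], [0, 0, 0], [0, 0, 0], [0, 0, 0], [0, 0, 0], [0, 0, 0], [0, 0, 0], [0, 0, 0], [0, 0, 0], [0, 0, 0], [0, 0, 0]]}}

```text
time_s: 12.33
position: [0.5158, 0.0917, 0.1086]
tool_rot: [0.705, 0.709, 0.0, -0.0]
force: [0.0, -0.3, -2.1]
gripper_width: 0.0157
grip_force: 59.9
```

```bash
python3 tilt.py
```

```text
[0.51575782 0.09168094 0.10859805] 0.01570241367010318 [ 0.03968358  0.13371554 -0.01125997] [ 0.01233198 -0.27619829 -2.06550479]
1034
-0.11 55 0.0197 [0.488 0.54 ]
-0.1 58 0.0205 [0.479 0.546]
-0.09 104 0.0227 [0.478 0.551]
-0.08 109 0.0237 [0.478 0.551]
-0.07 114 0.0241 [0.477 0.551]
-0.06 78 0.0209 [0.483 0.549]
-0.05 65 0.0224 [0.486 0.542]
-0.04 110 0.0797 [0.484 0.542]
-0.03 137 0.0796 [0.484 0.543]
-0.02 110 0.079 [0.484 0.542]
-0.01 81 0.0798 [0.484 0.541]
```

The carrier has fallen over and lies flat, centre at y≈-0.078. I raise the spatula clear and head back to the bench spot.

>>> {"op": "servo_tool", "data": {"gripper": [1, 1, 1, 1, 1, 1, 1, 1, 1, 1, 1, 1], "offset": [[0, 0, -0.1], [0, 0, -0.2], [-0.1, -0.05, -0.24], [-0.2, -0.1, -0.24], [-0.3, -0.15, -0.24], [-0.4, -0.18, -0.24], [-0.48, -0.18, -0.24], [-0.48, -0.18, -0.24], [-0.48, -0.18, -0.24], [-0.48, -0.18, -0.24], [-0.48, -0.18, -0.24], [-0.48, -0.18, -0.24]], "turn": [[0, 0, 0], [0, 0, -0.05], [0, 0, -0.12], [0, 0, -0.19], [0, 0, -0.26], [0, 0, -0.33], [0, 0, -0.4], [0, 0, -0.47], [0, 0, -0.54], [0, 0, -0.61], [0, 0, -0.68], [0, 0, -0.75]]}}

```text
time_s: 13.38
position: [0.4447, -0.101, 0.2046]
tool_rot: [0.19, 0.982, -0.0, -0.0]
force: [1.0, -0.6, -2.2]
gripper_width: 0.0154
grip_force: 59.9
```

```bash
python3 - <<'E'
from plan import *
s=r.get_state(); print(s["position"],s["q"],s["gripper_width"])
plan([.45,-.384,.2],102); plan([.45,-.384,.0314],102)
im,d=snap("top","t5"); snap("scene","s5")
cv2.imwrite("pics/s5c.png",cv2.resize(cv2.imread("pics/s5.png")[220:400,220:460],None,fx=3,fy=3,interpolation=cv2.INTER_CUBIC))
C=cloud("top",d); m=(C[...,2]>.028)&(C[...,2]<.045)&(C[...,1]<.0)&(C[...,1]>-.15)&(abs(C[...,0]-.515)<.046);print(m.sum(),C[m].mean(0) if m.any() else 0)
E
```

```text
[ 0.44470066 -0.10099948  0.20457692] [-4.89293287e-01 -1.51904999e-01  1.92812818e+00 -1.21884035e-04
  1.36561299e+00 -1.67820107e+00] 0.015363401795494917
[-0.2759, -0.6516, 0.0114] [-0.0, -0.0002, -0.3764]
[-0.2761, -0.6516, 0.4329] [-0.0, -0.0002, -0.3764]
1 [ 0.50084668 -0.08383507  0.02855613]
```

View pics/s5c.png

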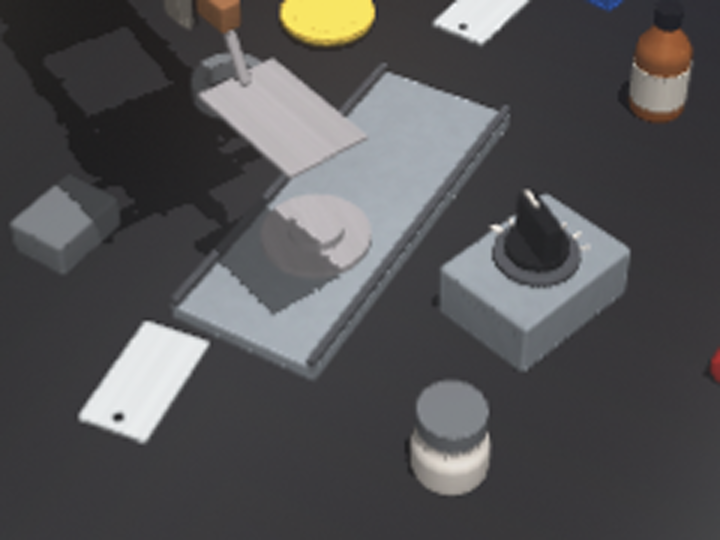

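The carrier lies flat on the plate, boss up, around crop (315,235). Now to put the spatula down.

>>> {"op": "servo_tool", "data": {"gripper": [1, 1, 1, 1, 1, 1, 1, 1, 1, 1, 1, 1], "offset": [[-0.04, -0.1, 0], [-0.08, -0.2, 0], [-0.12, -0.3, 0], [-0.17, -0.4, 0], [-0.21, -0.5, 0], [-0.25, -0.6, 0.01], [-0.276, -0.652, 0.05], [-0.276, -0.652, 0.12], [-0.276, -0.652, 0.2], [-0.276, -0.652, 0.28], [-0.276, -0.652, 0.34], [-0.276, -0.652, 0.38]], "turn": [[0, 0, -0.07], [0, 0, -0.14], [0, 0, -0.21], [0, 0, -0.28], [0, 0, -0.35], [0, 0, -0.376], [0, 0, -0.376], [0, 0, -0.376], [0, 0, -0.376], [0, 0, -0.376], [0, 0, -0.376], [0, 0, -0.376]]}}

```text
time_s: 14.48
position: [0.4473, -0.3824, 0.0491]
tool_rot: [-0.1, 0.995, 0.002, -0.001]
force: [-0.4, 0.1, -1.0]
gripper_width: 0.0153
grip_force: 59.9
```

```bash
python3 - <<'E'
from plan import *
s=r.get_state(); print(s["position"],s["q"],s["gripper_width"],s["force"])
plan([.45,-.384,.0316],102)
E
```

```text
[ 0.44733125 -0.3823857   0.04905026] [-9.12330425e-01  3.76211239e-01  1.68275771e+00 -2.62485472e-04
  1.08755034e+00 -2.68317722e+00] 0.015276791693474154 [-0.40475412  0.06220882 -1.04593014]
[-0.0058, -0.0055, 0.0436] [0.0028, -0.0015, -0.0059]
```

>>> {"op": "servo_tool", "data": {"gripper": [1, 1, 1, 1, 1, 1, 1], "offset": [[0, 0, 0.015], [0, 0, 0.03], [0, 0, 0.043], [0, 0, 0.043], [0, 0, 0.043], [0, 0, 0.043], [0, 0, 0.043]], "turn": [[0, 0, 0], [0, 0, 0], [0, 0, 0], [0, 0, 0], [0, 0, 0], [0, 0, 0], [0, 0, 0]]}}

```text
time_s: 15.07
position: [0.4492, -0.3847, 0.0365]
tool_rot: [-0.102, 0.995, -0.001, 0.0]
force: [0.5, 0.8, -1.6]
gripper_width: 0.0156
grip_force: 59.9
```

```bash
python3 - <<'E'
from plan import *
s=r.get_state(); print(s["position"],s["gripper_width"],s["force"],s["wrist_torque"])
E
```

```text
[ 0.44923852 -0.38467564  0.03648083] 0.015625689748669836 [ 0.45912619  0.82376949 -1.55062556] [-0.01935334  0.16139564  0.00155171]
```

>>> {"op": "servo_tool", "data": {"gripper": [1, 1, 1, 1, 1, 0, -1, -1, -1, -1, -1, -1], "offset": [[0, 0, 0.004], [0, 0, 0.008], [0, 0, 0.01], [0, 0, 0.01], [0, 0, 0.01], [0, 0, 0.01], [0, 0, 0.01], [0, 0, 0.01], [0, 0, 0.01], [0, 0, 0.01], [0, 0, 0.01], [0, 0, 0.01]], "turn": [[0, 0, 0], [0, 0, 0], [0, 0, 0], [0, 0, 0], [0, 0, 0], [0, 0, 0], [0, 0, 0], [0, 0, 0], [0, 0, 0], [0, 0, 0], [0, 0, 0], [0, 0, 0]]}}

```text
time_s: 16.07
position: [0.4487, -0.3841, 0.0314]
tool_rot: [-0.102, 0.995, -0.0, 0.0]
force: [0.1, -0.6, -0.1]
gripper_width: 0.0598
grip_force: 0.0
```

```bash
python3 - <<'E'
from plan import *
s=r.get_state(); print(s["position"],s["gripper_width"],s["force"],s["wrist_torque"])
E
```

```text
[ 0.44872417 -0.38406866  0.03141841] 0.059812016330790654 [ 0.10740444 -0.57831112 -0.10582812] [0.03538846 0.01988635 0.00689627]
```

>>> {"op": "servo_tool", "data": {"gripper": [-1, -1, -1, -1, -1, -1, -1, -1, -1], "offset": [[0, 0, 0], [0, 0, 0], [0, 0, -0.05], [0, 0, -0.1], [0, 0, -0.2], [0, 0, -0.3], [0, 0, -0.4], [0, 0, -0.45], [0, 0, -0.45]], "turn": [[0, 0, 0], [0, 0, 0], [0, 0, 0], [0, 0, 0], [0, 0, 0], [0, 0, 0], [0, 0, 0], [0, 0, 0], [0, 0, 0]]}}

```text
time_s: 16.82
position: [0.4509, -0.3868, 0.2185]
tool_rot: [-0.102, 0.995, -0.005, 0.003]
force: [0.7, -1.8, 1.6]
gripper_width: 0.0918
grip_force: 0.0
```

```bash
python3 - <<'E'
from plan import *
s=r.get_state(); print(s["position"],s["q"],s["gripper_width"],s["force"])
plan([.670,-.048,.2],50)
E
```

```text
[ 0.450919   -0.38681005  0.21845779] [-9.12205969e-01  1.95175975e-01  1.54762714e+00 -5.33815226e-05
  1.38694851e+00 -2.68683074e+00] 0.09176805695486846 [ 0.72662111 -1.75737684  1.61628504]
[-0.7076, 0.7191, 0.0421] [-0.0048, 0.0061, 0.5742]
```

>>> {"op": "servo_tool", "data": {"gripper": [-1, -1, -1, -1, -1, -1, -1, -1, -1, -1, -1, -1], "offset": [[-0.06, 0.06, 0], [-0.13, 0.13, 0], [-0.2, 0.2, 0], [-0.27, 0.27, 0], [-0.34, 0.34, 0], [-0.41, 0.41, 0], [-0.48, 0.48, 0], [-0.55, 0.55, 0], [-0.62, 0.62, 0.02], [-0.68, 0.69, 0.04], [-0.707, 0.72, 0.04], [-0.707, 0.72, 0.04]], "turn": [[0, 0, 0.05], [0, 0, 0.1], [0, 0, 0.15], [0, 0, 0.2], [0, 0, 0.25], [0, 0, 0.3], [0, 0, 0.36], [0, 0, 0.42], [0, 0, 0.48], [0, 0, 0.54], [0, 0, 0.574], [0, 0, 0.574]]}}

```text
time_s: 17.82
position: [0.6674, -0.0407, 0.1926]
tool_rot: [0.341, 0.94, 0.0, -0.002]
force: [-1.5, 0.4, -0.9]
gripper_width: 0.0915
grip_force: 0.0
```

```bash
python3 - <<'E'
from plan import *
snap("scene","s6");im,d=snap("top","t6")
s=r.get_state(); print(s["position"],s["q"])
plan([.670,-.048,.12],50);plan([.670,-.048,.064],50)
t=cv2.imread("pics/t6.png")[100:275,270:525]; sc=cv2.imread("pics/s6.png")[255:375,340:460]
a=cv2.resize(t,(510,350)); b=cv2.resize(sc,(290,290)); o=np.zeros((350,800,3),np.uint8); o[:,:510]=a; o[:290,510:]=b; cv2.imwrite("pics/m6.png",o)
E
```

```text
[ 0.66680618 -0.04460466  0.19400261] [-2.46863889e-01  4.12782588e-01  1.32875054e+00 -6.57879649e-04
  1.40213078e+00 -1.12201911e+00]
[-0.0119, -0.0011, 0.185] [-0.0009, -0.001, 0.0017]
[-0.0121, -0.0009, 0.325] [-0.0009, -0.001, 0.0017]
```

View pics/m6.png

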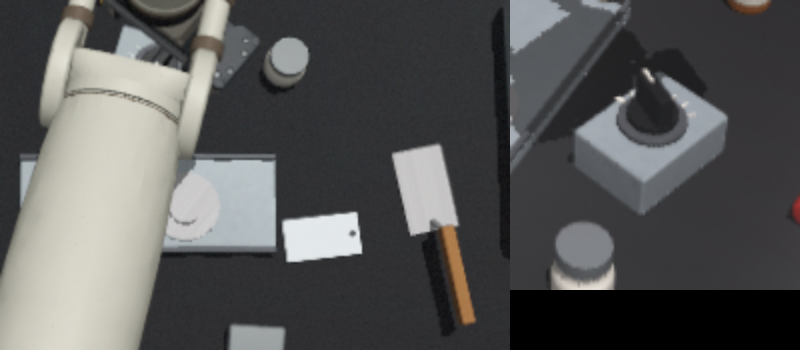

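>>> {"op": "servo_tool", "data": {"gripper": [-1, -1, -1, -1, -1, -1, -1, -1, -1, -1, -1], "offset": [[0, 0, 0], [0, 0, 0.05], [0, 0, 0.1], [0, 0, 0.15], [0, 0, 0.2], [0, 0, 0.25], [0, 0, 0.29], [0, 0, 0.31], [0, 0, 0.32], [0, 0, 0.32], [0, 0, 0.32]], "turn": [[0, 0, 0], [0, 0, 0], [0, 0, 0], [0, 0, 0], [0, 0, 0], [0, 0, 0], [0, 0, 0], [0, 0, 0], [0, 0, 0], [0, 0, 0], [0, 0, 0]]}}

```text
time_s: 18.83
position: [0.668, -0.0455, 0.0686]
tool_rot: [0.342, 0.94, 0.0, 0.001]
force: [0.1, -0.1, 0.9]
gripper_width: 0.0918
grip_force: 0.0
```

```bash
python3 - <<'E'
from plan import *
s=r.get_state(); print(s["position"],s["force"])
plan([.670,-.048,.065],50)
E
```

```text
[ 0.66798513 -0.04553423  0.06856381] [ 0.11529031 -0.06901528  0.93683047]
[-0.0078, -0.0015, 0.0089] [0.0004, 0.001, -0.0002]
```

>>> {"op": "servo_tool", "data": {"gripper": [0.3, 0.6, 1, 1, 1, 1, 1, 1, 1, 1, 1, 1], "offset": [[-0.008, 0, 0.008], [-0.008, 0, 0.008], [-0.008, 0, 0.008], [-0.008, 0, 0.008], [-0.008, 0, 0.008], [-0.008, 0, 0.008], [-0.008, 0, 0.008], [-0.008, 0, 0.008], [-0.008, 0, 0.008], [-0.008, 0, 0.008], [-0.008, 0, 0.008], [-0.008, 0, 0.008]], "turn": [[0, 0, 0], [0, 0, 0], [0, 0, 0], [0, 0, 0], [0, 0, 0], [0, 0, 0], [0, 0, 0], [0, 0, 0], [0, 0, 0], [0, 0, 0], [0, 0, 0], [0, 0, 0]], "grip_force": 20}}

```text
time_s: 19.83
position: [0.6708, -0.0458, 0.0643]
tool_rot: [0.342, 0.94, 0.001, 0.001]
force: [5.5, 6.7, -6.2]
gripper_width: 0.0141
grip_force: 20.0
```

>>> {"op": "servo_tool", "data": {"gripper": [1, 1, 1, 1, 1, 1], "offset": [[0, 0, 0], [0, 0, 0], [0, 0, 0], [0, 0, 0], [0, 0, 0], [0, 0, 0]], "turn": [[0, 0, 0], [0, 0, 0], [0, 0, 0], [0, 0, 0], [0, 0, 0], [0, 0, 0]]}}

```text
time_s: 20.33
position: [0.6709, -0.0457, 0.0643]
tool_rot: [0.342, 0.94, 0.001, 0.001]
force: [5.1, 3.8, -1.7]
gripper_width: 0.014
grip_force: 19.9
```

```bash
python3 - <<'E'
from plan import *
s=r.get_state(); print(s["position"],s["force"],s["wrist_torque"],s["gripper_width"],s["grip_force"],s["q"])
plan([.670,-.048,.065],-10)
E
```

```text
[ 0.67090046 -0.04566747  0.06425234] [ 5.10195142  3.81435237 -1.6600417 ] [ 0.61123971 -0.63808766  0.13845189] 0.013984203439368301 19.907240867614746 [-0.24830429  0.54262809  1.41920903  0.00239992  1.17764237 -1.12246682]
[-0.002, -0.0059, -0.0019] [0.002, -0.0004, 0.667]
```

The bar is gripped at 14 mm, aligned with the first click. Now I turn 60° clockwise.

>>> {"op": "servo_tool", "data": {"gripper": [1, 1, 1, 1, 1, 1, 1, 1, 1, 1, 1, 1], "offset": [[0, 0, 0], [0, 0, 0], [0, 0, 0], [0, 0, 0], [0, 0, 0], [0, 0, 0], [0, 0, 0], [0, 0, 0], [0, 0, 0], [0, 0, 0], [0, 0, 0], [0, 0, 0]], "turn": [[0, 0, 0.07], [0, 0, 0.14], [0, 0, 0.21], [0, 0, 0.28], [0, 0, 0.35], [0, 0, 0.42], [0, 0, 0.49], [0, 0, 0.56], [0, 0, 0.63], [0, 0, 0.67], [0, 0, 0.67], [0, 0, 0.67]]}}

```text
time_s: 21.33
position: [0.6737, -0.0448, 0.0643]
tool_rot: [0.768, 0.641, 0.005, 0.002]
force: [15.4, 6.5, -8.8]
gripper_width: 0.0139
grip_force: 20.0
```

```bash
python3 - <<'E'
from plan import *
s=r.get_state(); print(s["position"],s["force"],s["wrist_torque"],s["gripper_width"],s["grip_force"],s["q"])
plan([.670,-.048,.065],-10)
E
```

```text
[ 0.67369804 -0.04482694  0.06433268] [15.38705672  6.4836756  -8.83923486] [ 1.0676614  -2.41443836  0.07118356] 0.013904359356947785 19.983845204114914 [-0.24743838  0.54362656  1.41763811  0.00553049  1.17156726 -0.06971009]
[-0.0095, -0.0077, -0.0018] [0.0058, -0.0028, -0.0034]
```

>>> {"op": "servo_tool", "data": {"gripper": [-1, -1, -1, -1, -1, -1, -1, -1, -1, -1, -1, -1], "offset": [[0, 0, 0], [0, 0, 0], [0, 0, 0], [0, 0, 0], [0, 0, 0], [0, 0, 0], [0, 0, -0.05], [0, 0, -0.1], [0, 0, -0.2], [0, 0, -0.3], [0, 0, -0.35], [0, 0, -0.35]], "turn": [[0, 0, 0], [0, 0, 0], [0, 0, 0], [0, 0, 0], [0, 0, 0], [0, 0, 0], [0, 0, 0], [0, 0, 0], [0, 0, 0], [0, 0, 0], [0, 0, 0], [0, 0, 0]]}}

```text
time_s: 22.33
position: [0.6732, -0.0478, 0.2119]
tool_rot: [0.768, 0.641, 0.004, 0.005]
force: [0.6, -0.2, 0.6]
gripper_width: 0.0909
grip_force: 0.0
```

>>> {"op": "servo_tool", "data": {"gripper": [-1, -1, -1, -1, -1, -1, -1, -1, -1], "offset": [[0.2, -0.2, -0.1], [0.4, -0.4, -0.15], [0.6, -0.6, -0.15], [0.8, -0.7, -0.15], [0.9, -0.7, -0.15], [0.9, -0.7, -0.15], [0.9, -0.7, -0.15], [0.9, -0.7, -0.15], [0.9, -0.7, -0.15]], "turn": [[0, 0, 0], [0, 0, 0], [0, 0, 0], [0, 0, 0], [0, 0, 0], [0, 0, 0], [0, 0, 0], [0, 0, 0], [0, 0, 0]]}}

```text
time_s: 23.08
position: [0.4931, 0.279, 0.2553]
tool_rot: [0.768, 0.641, -0.001, -0.0]
force: [0.6, 0.3, -1.0]
gripper_width: 0.092
grip_force: 0.0
```

```bash
python3 - <<'E'
from plan import *
im,d=snap("top","t7"); im=im[...,::-1]; s=r.get_state(); print(s["position"],s["force"])
a=cv2.resize(im[100:275,265:520],(510,350)); b=cv2.resize(im[105:165,315:385],(290,249),interpolation=cv2.INTER_CUBIC); o=np.zeros((350,800,3),np.uint8); o[:,:510]=a; o[:249,510:]=b; cv2.imwrite("pics/m7.png",o)
C=cloud("top",d); hsv=cv2.cvtColor(np.ascontiguousarray(im),cv2.COLOR_BGR2HSV)
m=(C[...,2]>.072)&(abs(C[...,0]-.67)<.04)&(abs(C[...,1]+.048)<.04); v,u=np.nonzero(m); P=at_z("top",u,v,.089)[:,:2]; w,V=np.linalg.eigh(np.cov(P.T)); print(len(u),P.mean(0),np.degrees(np.arctan2(V[1,1],V[0,1])),np.sqrt(w))
m=(C[...,2]>.016)&(C[...,2]<.04)&(abs(C[...,0]-.515)<.047)&(abs(C[...,1]+.075)<.06); print("carrier z",np.percentile(C[m][:,2],[5,50,95]),C[m].mean(0))
E
```

```text
[0.48984479 0.28569685 0.25630193] [-3.2639466   4.25103616  0.1945657 ]
148 [ 0.67037515 -0.04719091] 83.350592354416 [0.00531994 0.01200148]
carrier z [0.01637045 0.01965136 0.02864078] [ 0.5138801  -0.07714972  0.02082421]
```

View pics/m7.png

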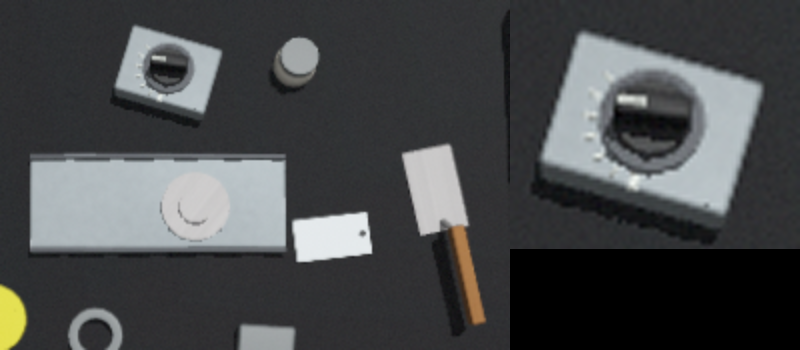

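```bash
python3 -c "
from plant import r
print(r.sign_off())"
```

```text
the job is handed in; nothing more can be done
None
```

I handed the job in at about 23 s of the 72 s allowed. In the last pictures the carrier lies flat on the plate with its boss up, the spatula is flat on the bench, and the dial is at its fourth click; sign-off gave no verdict.

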